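# Find the socket that fits the sunk nut of a monitor arm's elbow joint

## Task

The elbow of the monitor arm on the desk (its middle joint, with the orange ring) sags and its sunken hexagon nut needs tightening: try the sockets from the blue holder on that nut until you find the one that fits. Stand any socket that does not fit back down in a pocket of the holder, and leave the other things on the desk alone. Finish while still gripping the right socket, upright and fully home over the nut: do not let go of it.

Things in the scene. Friction and masses are not known exactly. Their poses are not given: they have to be found in the camera images.
- monitor_arm: Monitor arm without its screen, white and grey, fixed to the desk: two links and three white joints 54 mm wide, tops 105 mm above the desk. Origin on the desk under the elbow, the middle joint, which has the orange ring. The others are not the job; their centres are at x, y = 175, -125 and 185, 100 mm, a 115 mm square screen plate at 269, 100 mm, 128 mm high at most.
- elbow_seat (a point): Middle of the floor of the round recess in the elbow's top; z up. The rim is 18 mm above. A fixed steel hex nut stands on the floor at the centre: 11 mm across flats (6 tall, recess 21.5 wide), 17 (9 tall, recess 29 wide) or 24 (12 tall, recess 37.5 wide); which one is not told and changes from start to start. x and every 60 degrees from it are square to the nut's flats.
- elbow_rim (a point): Middle of the mouth of the elbow's recess, 18 mm above elbow_seat. A socket too big stops here on the rim; one too small stops on top of the nut, 9 or 12 mm above elbow_seat; the right one goes over the nut until its open end rests on the floor, level with elbow_seat. It has 0.75 to 1 mm play all round and, centred, about 9 degrees either way in turn.
- holder: Fixed blue plastic socket holder, 72 x 204 mm and 16 mm high; origin on the desk under its middle, y along its length, z up. Three round pockets 40 mm across and 10 mm deep in a row along y, at y = -64, 0 and +64 mm, their floors 6 mm above the desk; one socket in each at the start, in any order.
- socket_11_mid (a point): Steel socket for 11 mm nuts, about 110 g, 68 mm tall, in a holder pocket: round barrel 18 mm wide and 42 mm long, above it a hex drive end 24 mm across flats, 26 mm high. Hex bore 12.5 mm across flats, 30 mm deep, open below. Point on the axis, 34 mm from either end; z up; x and every 60 degrees from it are square to flats of drive end and bore. Any yaw.
- socket_17_mid (a point): Steel socket for 17 mm nuts, about 150 g, 68 mm tall, in a holder pocket: round barrel 26 mm wide and 42 mm long, above it a hex drive end 24 mm across flats, 26 mm high. Hex bore 18.8 mm across flats, 30 mm deep, open below. Point on the axis, 34 mm from either end; z up; x and every 60 degrees from it are square to flats of drive end and bore. Any yaw.
- socket_24_mid (a point): Steel socket for 24 mm nuts, about 210 g, 68 mm tall, in a holder pocket: round barrel 34 mm wide and 42 mm long, above it a hex drive end 24 mm across flats, 26 mm high. Hex bore 26 mm across flats, 30 mm deep, open below. Point on the axis, 34 mm from either end; z up; x and every 60 degrees from it are square to flats of drive end and bore. Any yaw.
- ratchet: Bystander, to be left alone: steel ratchet handle with a black grip, lying on the desk, 255 mm long, 34 mm high at its head. Origin on the desk below its shaft, its head 70 mm along x and its grip end 165 mm along -x.
- cover_cap: Bystander, to be left alone: white plastic cover cap, 54 mm across and 14 mm high, lying on the desk; origin under its middle.
- gel_bottle: Bystander, to be left alone: white bottle 56 mm across and 130 mm tall, standing; origin under its middle.
- mouse: Bystander, to be left alone: black computer mouse 105 x 60 mm, 34 mm high; origin under its middle.

How it is judged (in metres and radians):
On the way, in this order (a step that is already met when the one before it is completed fails the run):
1. a socket is gripped and lifted out of the holder (((contact force between the fingers and socket_11 above 2 N and z of socket_11_mid in the frame of holder above 0.07 m) or (contact force between the fingers and socket_17 above 2 N and z of socket_17_mid in the frame of holder above 0.07 m) or (contact force between the fingers and socket_24 above 2 N and z of socket_24_mid in the frame of holder above 0.07 m))), for 0.1 s.
2. the gripped socket is fully home over the elbow's nut (((contact force between the fingers and socket_11 above 2 N and (horizontal distance between socket_11_mid and elbow_seat below 0.004 m and z of socket_11_mid in the frame of elbow_seat below 0.0375 m and angle between socket_11_mid's own z axis and vertical below 0.09 rad)) or (contact force between the fingers and socket_17 above 2 N and (horizontal distance between socket_17_mid and elbow_seat below 0.004 m and z of socket_17_mid in the frame of elbow_seat below 0.0375 m and angle between socket_17_mid's own z axis and vertical below 0.09 rad)) or (contact force between the fingers and socket_24 above 2 N and (horizontal distance between socket_24_mid and elbow_seat below 0.004 m and z of socket_24_mid in the frame of elbow_seat below 0.0375 m and angle between socket_24_mid's own z axis and vertical below 0.09 rad)))), for 0.3 s.
At the end, for the whole second after the job is handed in: One socket sits over the elbow's nut: axis within 4 mm, open end within 3.5 mm of the recess floor, tilted under 5 degrees, still, gripped with over 2 N. The two others stand in holder pockets: open end within 3.5 mm of the pocket floor, tilted under 9 degrees ((((horizontal distance between socket_11_mid and elbow_seat below 0.004 m and z of socket_11_mid in the frame of elbow_seat below 0.0375 m and angle between socket_11_mid's own z axis and vertical below 0.09 rad) and contact force between the fingers and socket_11 above 2 N and linear speed of socket_11 below 0.02 m/s) or ((horizontal distance between socket_17_mid and elbow_seat below 0.004 m and z of socket_17_mid in the frame of elbow_seat below 0.0375 m and angle between socket_17_mid's own z axis and vertical below 0.09 rad) and contact force between the fingers and socket_17 above 2 N and linear speed of socket_17 below 0.02 m/s) or ((horizontal distance between socket_24_mid and elbow_seat below 0.004 m and z of socket_24_mid in the frame of elbow_seat below 0.0375 m and angle between socket_24_mid's own z axis and vertical below 0.09 rad) and contact force between the fingers and socket_24 above 2 N and linear speed of socket_24 below 0.02 m/s)) and ((horizontal distance between socket_11_mid and elbow_seat below 0.004 m and z of socket_11_mid in the frame of elbow_seat below 0.0375 m and angle between socket_11_mid's own z axis and vertical below 0.09 rad) or (z of socket_11_mid in the frame of holder below 0.0435 m and x of socket_11_mid in the frame of holder between -0.02 and 0.02 m and y of socket_11_mid in the frame of holder between -0.085 and 0.085 m and angle between socket_11_mid's own z axis and vertical below 0.15 rad)) and ((horizontal distance between socket_17_mid and elbow_seat below 0.004 m and z of socket_17_mid in the frame of elbow_seat below 0.0375 m and angle between socket_17_mid's own z axis and vertical below 0.09 rad) or (z of socket_17_mid in the frame of holder below 0.0435 m and x of socket_17_mid in the frame of holder between -0.02 and 0.02 m and y of socket_17_mid in the frame of holder between -0.085 and 0.085 m and angle between socket_17_mid's own z axis and vertical below 0.15 rad)) and ((horizontal distance between socket_24_mid and elbow_seat below 0.004 m and z of socket_24_mid in the frame of elbow_seat below 0.0375 m and angle between socket_24_mid's own z axis and vertical below 0.09 rad) or (z of socket_24_mid in the frame of holder below 0.0435 m and x of socket_24_mid in the frame of holder between -0.02 and 0.02 m and y of socket_24_mid in the frame of holder between -0.085 and 0.085 m and angle between socket_24_mid's own z axis and vertical below 0.15 rad))); the arm keeps its last pose, push and grip.
It fails at once if the ratchet handle is pushed more than 30 mm from its place or tipped over (distance of ratchet from where it was at the start of the episode above 0.03 m or angle between ratchet's own z axis and vertical above 0.5 rad).
It fails at once if the cover cap is pushed more than 30 mm from its place or tipped over (distance of cover_cap from where it was at the start of the episode above 0.03 m or angle between cover_cap's own z axis and vertical above 0.5 rad).
It fails at once if the gel bottle is pushed more than 30 mm from its place or tipped over (distance of gel_bottle from where it was at the start of the episode above 0.03 m or angle between gel_bottle's own z axis and vertical above 0.5 rad).
It fails at once if the mouse is pushed more than 30 mm from its place or tipped over (distance of mouse from where it was at the start of the episode above 0.03 m or angle between mouse's own z axis and vertical above 0.5 rad).
It also fails if it takes over 61 s, if anything falls off the work surface, if the arm or the gripper's body presses on something with over 40 N, if the wrist force passes 120 N, or if a joint passes its speed limit or range.

## Robot

A 6-joint arm with a two-finger parallel gripper is mounted at the origin on the work surface. World frame = base frame: x ahead of the robot, y to its left, z up, the work surface at z = 0. Lengths are in m, angles in degrees, forces in N, time in s.
With the tool pointing down it reaches from about 0.375 to 0.9 m from the base axis. Payload 3.1 kg.
Tool frame: the origin (TCP) lies at the centre of the arm's flange, where the gripper is bolted on; the fingertips stand 182 mm ahead of it and the grasp point (between the pads) lies bot.grip_point_offset ahead of it (bot.grip_point_offset is the distance from the TCP to the grasp point, in m); x points along the fingers, z is the direction in which the jaws open and shut, and the axes are right-handed (so a half turn about x gives the same grasp; the last joint's range is limited). The gripper opens to 87 mm and grips with 3 to 60 N. Pads are 19 mm wide; open, the fingers measure 117 mm over their backs; the gripper's body (75 mm by 190 mm) begins 51 mm behind the grasp point.
Start: joints at [-81.102, 30.224, 82.088, -0, 67.689, -10.227], TCP at [0.205, -0.59, 0.405] pointing down, gripper open.
Joint ranges: [-176.69, 176.69], [-43.24, 126.21], [12.49, 139.97], [-82, 262], [0, 151.66], [-163.58, 163.58]. Speed limits (degrees/s): [159.86, 159.86, 180, 180, 180, 180].

## Interface

Orientations are given as a 3x3 rotation matrix whose columns are the frame's x, y, z axes.
In Python, from rig import bot gives the robot as it stands.
- The arm moves only by the tool step_arm, never from a script. Its argument "motion" is a list that holds one entry, the list of rows, each a list of 7 numbers: the turn, a rotation vector about the world's x, y, z in degrees, then the shift along the world's x, y, z in mm, then the finger opening in mm, from 0 to 87. A call has 1 to 12 rows; each row is the pose to reach, as a shift and turn from the pose commanded when the call began; what a row does not reach only later rows make up. A row lasts 1/12 s, in which the tool goes at most 41.7 mm and 7.16 degrees, less where a joint would pass 70% of its speed; a pose out of reach is approached as far as the arm can. A call with a gripper value outside its range is refused whole. The fingers move at their own pace and stop on an object; the grip force is fixed at half the most. Time passes only in rows, so rows that repeat a pose let the fingers close. It gives the time, the measured TCP pose, the force and the opening at its end, in the units of the state.
- bot.read_state(): the state, without advancing time (a new reading comes with each control period).
- bot.capture(name): name is "side" or "top" or "wrist"; returns a dict with "frame" (480x640x3 uint8, red, green, blue), "range_z" (480x640 float32, m along the optical axis (not along the pixel's ray), 0 where there is no reading), "fx", "fy", "cx", "cy" (pixels), "dist_coeffs" ([k1, k2, p1, p2, k3] as OpenCV has them; the pictures are not rectified), "cam_to_world" (4x4, takes a point from camera to world coordinates). Camera axes: x right, y down, z forward; pixel columns grow to the right and rows downward; lengths in m; the calibration is good to about 2 mm. A picture is of the moment at which its call begins.
- bot.hand_in(): hands the job in, once; it reports no verdict.
The state is a dict: "time_s": time; "joint_positions": joint angles; "qvel": joint speeds; "tau": joint torques, N m; "position": TCP position; "tcp_rot": TCP orientation; "force": force on the tool from outside, world axes, zero at the start; "moment": the same for the moment, N m; "opening": opening from 0.0 (shut) to 1.0 (fully open).
Only numpy, scipy, OpenCV 4.12 (cv2) and the standard library are available. Lean on these libraries where they do the work, as an engineer would, in place of code of your own. Each camera call takes 0.05 s, during which the arm holds its last target.

## Working session

There is one attempt and no reset: what is moved stays moved. The work goes in short steps, Python scripts to look and compute and a tool call to move; the robot and the scene stay as the last step left them, time stands still between calls to the robot, and variables do not carry over. Pictures are saved under pics/ and viewed, and the job is handed in when it is done.

Besides the shell and the picture viewer there is one more tool, called after ">>>" as name(argument=value, ...) on one line, values as JSON. step_arm: Moves the arm, as the interface text tells. Its arguments: {"type":"object","properties":{"motion":{"type":"array"}},"required":["motion"]}

```bash
ls; mkdir -p pics; python3 - <<'E'
from rig import bot
import cv2,numpy as np
s=bot.read_state();print(s['time_s'],s['position'],s['tcp_rot'],s['force'],s['opening'],bot.grip_point_offset)
for n in ['side','top','wrist']:
    c=bot.capture(n);cv2.imwrite(f'pics/{n}0.png',c['frame'][:,:,::-1]);np.savez(f'{n}0.npz',**c)
    print(n,c['fx'],c['fy'],c['cx'],c['cy'],c['dist_coeffs'],np.round(c['cam_to_world'],3).tolist())
E
```

```text
pics
0.0 [ 0.20473467 -0.59014507  0.4037679 ] [[-3.75429131e-04  9.44797916e-01  3.27653410e-01]
 [ 2.15341540e-03  3.27653437e-01 -9.44795527e-01]
 [-9.99997611e-01  3.50870135e-04 -2.15755303e-03]] [-0.36168221 -0.50465871  0.12897742] 1.0023927085298756 0.1635
side 532.7588115799215 532.7588115799215 316.9713838426814 244.57405085593396 [-0.14542139  0.          0.          0.          0.        ] [[-0.988, -0.095, 0.125, 0.451], [-0.157, 0.56, -0.813, 0.798], [0.007, -0.823, -0.568, 0.571], [0.0, 0.0, 0.0, 1.0]]
top 501.11287551349795 501.11287551349795 322.3160790556919 246.4172130690644 [-0.01248541  0.          0.          0.          0.        ] [[-0.015, -0.997, 0.07, 0.499], [-0.999, 0.017, 0.028, 0.09], [-0.029, -0.07, -0.997, 0.966], [0.0, 0.0, 0.0, 1.0]]
wrist 366.5405241242596 366.5405241242596 324.69454096384254 238.30217161050012 [-0.03311145  0.          0.          0.          0.        ] [[0.328, -0.91, -0.252, 0.274], [-0.945, -0.316, -0.087, -0.567], [-0.001, 0.267, -0.964, 0.384], [0.0, 0.0, 0.0, 1.0]]
```

View pics/top0.png

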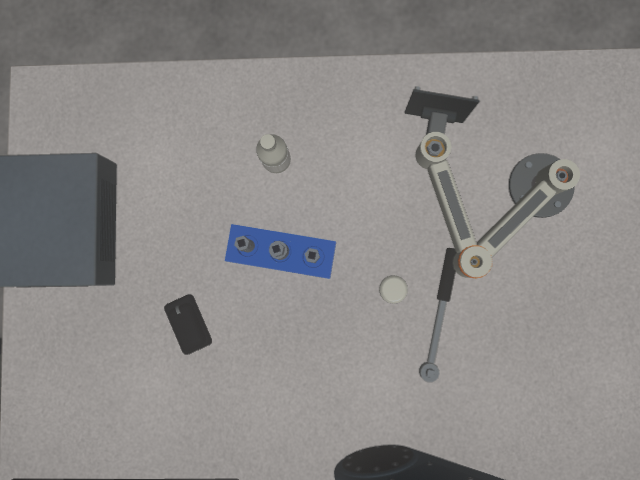

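View pics/side0.png

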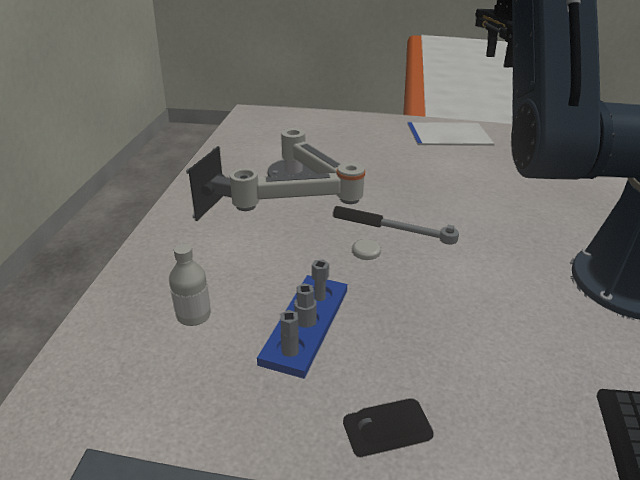

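View pics/wrist0.png

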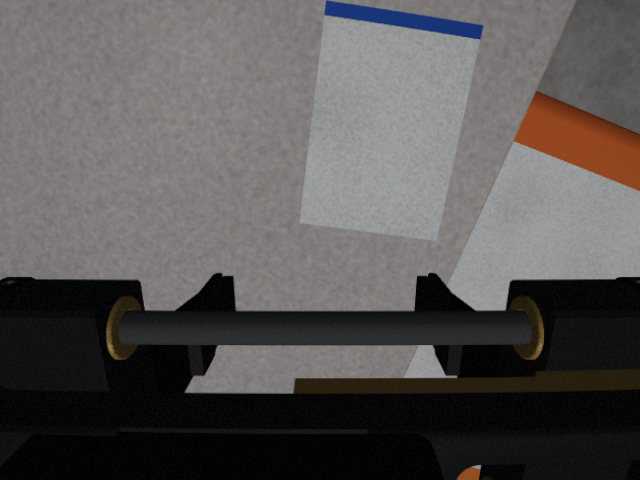

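```bash
cat > h.py <<'E'
import numpy as np,cv2
def ray(c,uv):
    K=np.array([[c['fx'],0,c['cx']],[0,c['fy'],c['cy']],[0,0,1]],float)
    p=cv2.undistortPoints(np.array(uv,float).reshape(-1,1,2),K,np.array(c['dist_coeffs'],float)).reshape(-1,2)
    T=np.array(c['cam_to_world']); d=np.c_[p,np.ones(len(p))]@T[:3,:3].T
    return T[:3,3],d
def onz(c,uv,z):
    o,d=ray(c,uv); t=(z-o[2])/d[:,2]; return o+d*t[:,None]
def depthpts(c,uv):
    o,d=ray(c,uv); uv=np.round(np.array(uv)).astype(int)
    return o+d*np.array(c['range_z'])[uv[:,1],uv[:,0]][:,None]
E
python3 - <<'E'
from h import *
t=np.load('top0.npz');s=np.load('side0.npz')
ft=t['frame'][:,:,::-1];fs=s['frame'][:,:,::-1]
a=cv2.resize(ft[215:285,220:340],None,fx=6,fy=6,interpolation=2)
b=cv2.resize(ft[225:295,440:510],None,fx=6,fy=6,interpolation=2)
cv2.imwrite('pics/c1.png',a);cv2.imwrite('pics/c2.png',b)
cv2.imwrite('pics/c3.png',cv2.resize(fs[250:380,250:355],None,fx=4.5,fy=4.5,interpolation=2))
cv2.imwrite('pics/c4.png',cv2.resize(fs[120:220,180:380],None,fx=4,fy=4,interpolation=2))
hsv=cv2.cvtColor(ft,cv2.COLOR_BGR2HSV)
m=cv2.inRange(hsv,(105,120,50),(130,255,255));m[:,:200]=0
cn=max(cv2.findContours(m,0,2)[0],key=cv2.contourArea)
r=cv2.minAreaRect(cn);print('holder',r);B=cv2.boxPoints(r)
P=onz(t,B,.014);print(P,P.mean(0),[np.linalg.norm(P[i]-P[i-1]) for i in range(4)])
for i in range(4):
    d=P[i]-P[i-1];print(np.degrees(np.arctan2(d[1],d[0])))
o=cv2.inRange(hsv,(3,80,60),(20,255,255));o[:,:460]=0;o[:240]=0;o[285:]=0;o[:,500:]=0
ys,xs=np.nonzero(o);print('orange',len(xs),xs.min(),xs.max(),ys.min(),ys.max())
E
```

```text
holder ((279.8648681640625, 250.81082153320312), (106.20174407958984, 37.154170989990234), 9.462323188781738)
[[0.54272993 0.30446072 0.014     ]
 [0.61303939 0.29251518 0.014     ]
 [0.57578562 0.0917924  0.014     ]
 [0.50627583 0.10457371 0.014     ]] [0.55945769 0.1983355  0.014     ] [np.float64(0.20318394397029482), np.float64(0.07131700959120871), np.float64(0.20415062394713646), np.float64(0.07067511973732177)]
79.66435610794058
-9.64244625699111
-100.514349565002
169.58095740221344
orange 124 460 484 245 278
```

View pics/c1.png

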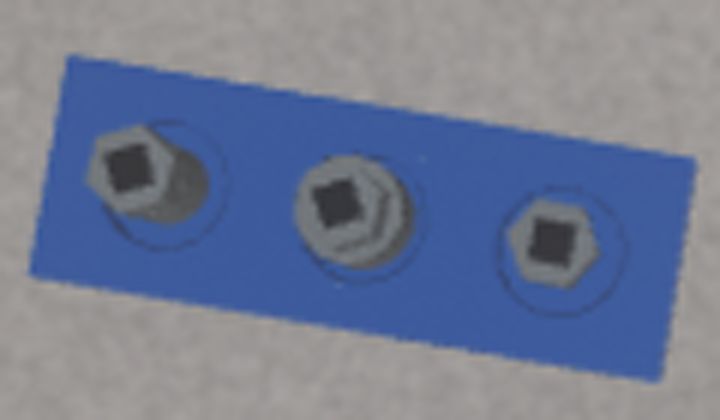

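View pics/c2.png

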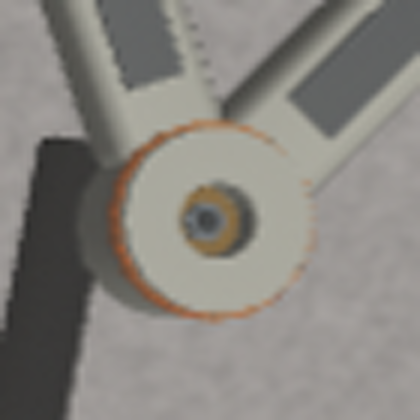

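View pics/c3.png

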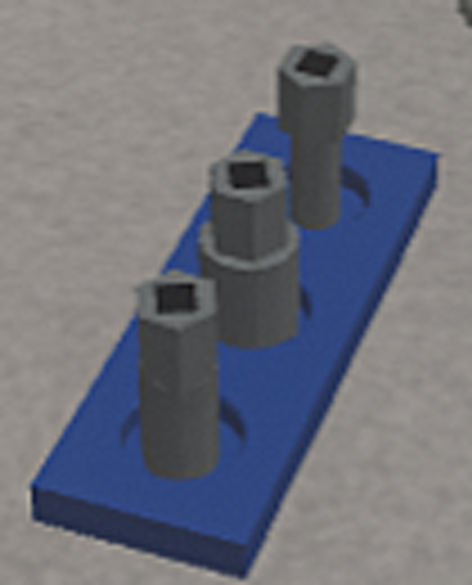

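View pics/c4.png

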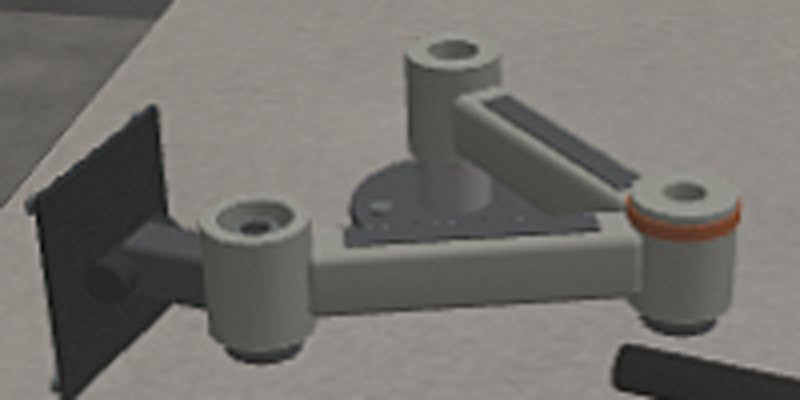

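```bash
python3 - <<'E'
from h import *
t=np.load('top0.npz');s=np.load('side0.npz')
ft=t['frame'][:,:,::-1];g=cv2.cvtColor(ft,cv2.COLOR_BGR2GRAY)
cv2.imwrite('pics/c5.png',cv2.resize(ft[125:170,412:457],None,fx=9,fy=9,interpolation=2))
cv2.imwrite('pics/c6.png',cv2.resize(ft[152:197,541:586],None,fx=9,fy=9,interpolation=2))
big=cv2.resize(ft[235:275,292:332],None,fx=14,fy=14,interpolation=2);cv2.imwrite('pics/c7.png',big)
print(onz(t,[[476.1,262],[474.9,261.8]],.105), onz(t,[[435,147],[564.5,175]],.105))
print(onz(t,[[312,255.3],[278.5,250],[244,243]],.074))
# depth recess
for uv in [[312,257],[279,251],[475,262],[476,270]]: print(uv,depthpts(t,[uv]))
E
```

```text
[[ 0.5286405  -0.14794524  0.105     ]
 [ 0.52901601 -0.14592235  0.105     ]] [[ 0.72966171 -0.08443524  0.105     ]
 [ 0.67585419 -0.30488838  0.105     ]]
[[0.54649942 0.13367643 0.074     ]
 [0.55700944 0.19353798 0.074     ]
 [0.57067011 0.25553846 0.074     ]]
[312, 257] [[0.54342671 0.13368287 0.07474113]]
[279, 251] [[0.55519494 0.19264548 0.07410547]]
[475, 262] [[ 0.52911242 -0.14962434  0.09207971]]
[476, 270] [[ 0.51498747 -0.14696945  0.10612393]]
```

View pics/c5.png

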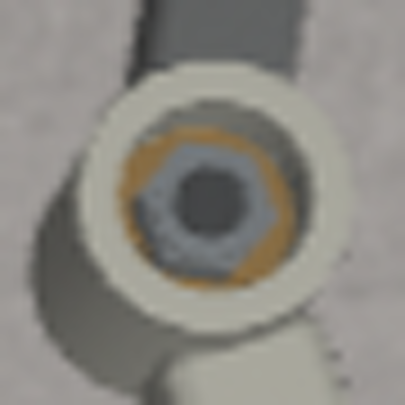

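View pics/c6.png

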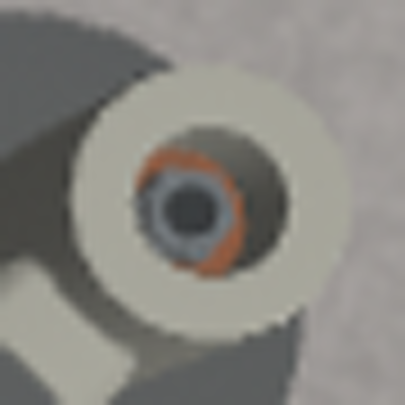

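View pics/c7.png

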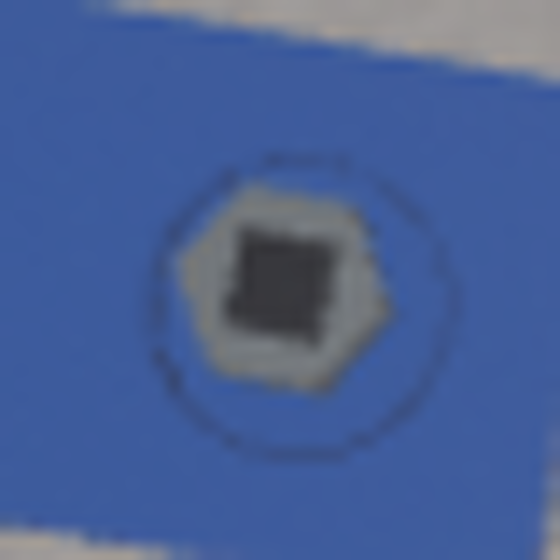

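>>> step_arm(motion=[[[0,0,30,170,360,0,60],[0,0,30,170,360,0,60],[0,0,30,170,360,0,60],[0,0,30,170,360,0,60],[0,0,30,170,360,0,60],[0,0,30,170,360,0,60],[0,0,30,170,360,0,60],[0,0,30,170,360,0,60],[0,0,30,170,360,0,60],[0,0,30,170,360,0,60],[0,0,30,170,360,0,60],[0,0,30,170,360,0,60]]])

```text
time_s: 1.15
position: [0.3751, -0.2294, 0.4048]
tcp_rot: [[-0.0, 0.652, 0.758], [-0.0, 0.758, -0.652], [-1.0, -0.0, 0.0]]
force: [0.2, 0.6, -1.0]
opening: 0.69
```

>>> step_arm(motion=[[[0,0,30,172,364,-74,60],[0,0,30,172,364,-74,60],[0,0,30,172,364,-74,60],[0,0,30,172,364,-74,60],[0,0,30,172,364,-74,60],[0,0,30,172,364,-74,60],[0,0,30,172,364,-74,60],[0,0,30,172,364,-74,60],[0,0,30,172,364,-74,60],[0,0,30,172,364,-74,60],[0,0,30,172,364,-74,60],[0,0,30,172,364,-74,60]]])

```text
time_s: 2.15
position: [0.5479, 0.1336, 0.3299]
tcp_rot: [[-0.0, 0.187, 0.982], [-0.001, 0.982, -0.187], [-1.0, -0.001, -0.0]]
force: [-0.4, 0.3, 0.9]
opening: 0.691
```

```bash
cat > snap.py <<'E'
import sys
from rig import bot
from h import *
def snap(n,i):
    c=bot.capture(n);cv2.imwrite(f'pics/{n}{i}.png',c['frame'][:,:,::-1]);np.savez(f'{n}{i}.npz',**c);return c
def st():
    s=bot.read_state();print(round(s['time_s'],2),np.round(s['position'],4),np.round(s['tcp_rot'],4).tolist(),np.round(s['force'],2),s['opening']);return s
if __name__=='__main__':
    st(); [snap(n,sys.argv[1]) for n in sys.argv[2:]]
E
python3 snap.py 1 wrist
```

```text
2.15 [0.5479 0.1336 0.3299] [[-0.0003, 0.187, 0.9824], [-0.0007, 0.9824, -0.187], [-1.0, -0.0007, -0.0002]] [-0.42  0.3   0.86] 0.6910310743397827
```

View pics/wrist1.png

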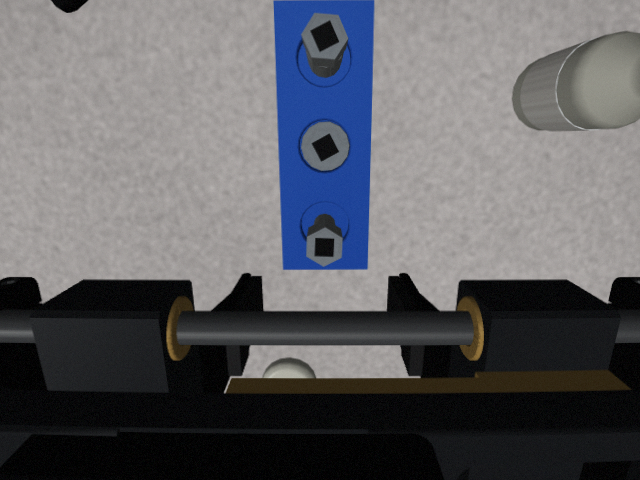

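```bash
python3 - <<'E'
from h import *
w=np.load('wrist1.npz');f=w['frame'][:,:,::-1]
cv2.imwrite('pics/c8.png',cv2.resize(f[195:275,280:370],None,fx=7,fy=7,interpolation=2))
hsv=cv2.cvtColor(f,cv2.COLOR_BGR2HSV)
Z=w['range_z']
ys,xs=np.mgrid[200:275,290:360];P=depthpts(w,np.c_[xs.ravel(),ys.ravel()])
m=(abs(P[:,2]-.074)<.004);q=np.c_[xs.ravel(),ys.ravel()][m]
print(m.sum(),q.min(0),q.max(0),q.mean(0))
mm=np.zeros((480,640),np.uint8);mm[q[:,1],q[:,0]]=255
cn=max(cv2.findContours(mm,0,1)[0],key=cv2.contourArea)
W=onz(w,cn.reshape(-1,2),.074);
print('ctr minEnc',cv2.minEnclosingCircle((W[:,:2]*1000).astype(np.float32)))
M=cv2.moments((W[:,:2]*1000).astype(np.float32).reshape(-1,1,2));print(M['m10']/M['m00'],M['m01']/M['m00'])
h=cv2.convexHull((W[:,:2]*1000).astype(np.float32)).reshape(-1,2).astype(float);c=np.array([M['m10']/M['m00'],M['m01']/M['m00']])
ths=np.radians(np.arange(0,60,1.));
wd=[[np.ptp(h@[np.cos(t+k*np.pi/3),np.sin(t+k*np.pi/3)]) for k in range(3)] for t in ths]
s=np.sum(wd,1);i=s.argmin();print('flat yaw',np.degrees(ths[i]),wd[i])
print('bottle',depthpts(w,[[540,100],[600,60]]))
E
```

```text
1111 [306 226] [342 266] [323.86138614 245.80738074]
ctr minEnc ((547.7147827148438, 134.06884765625), 14.085328102111816)
547.6656184781325 134.24859629098935
flat yaw 47.0 [np.float64(25.125083654190632), np.float64(24.927494182699775), np.float64(24.04370807811887)]
bottle [[0.71246119 0.20118762 0.04467247]
 [0.72299668 0.2174755  0.08855725]]
```

View pics/c8.png

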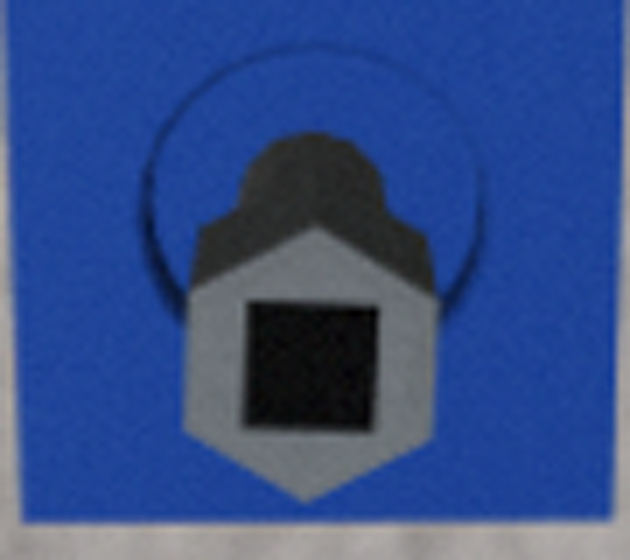

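>>> step_arm(motion=[[[0,0,-2,0,0.5,-40,60],[0,0,-2,0,0.5,-70,60],[0,0,-2,0,0.5,-90,60],[0,0,-2,0,0.5,-103,60],[0,0,-2,0,0.5,-103,60],[0,0,-2,0,0.5,-103,0],[0,0,-2,0,0.5,-103,0],[0,0,-2,0,0.5,-103,0],[0,0,-2,0,0.5,-103,0],[0,0,-2,0,0.5,-103,0],[0,0,-2,0,0.5,-103,0],[0,0,-2,0,0.5,-103,0]]])

```text
time_s: 3.2
position: [0.5469, 0.1341, 0.2282]
tcp_rot: [[0.001, 0.223, 0.975], [-0.0, 0.975, -0.223], [-1.0, 0.0, 0.001]]
force: [0.7, 0.2, 3.3]
opening: 0.274
```

```bash
python3 snap.py 2 wrist side
```

```text
3.2 [0.5469 0.1341 0.2282] [[0.0008, 0.2225, 0.9749], [-0.0, 0.9749, -0.2225], [-1.0, 0.0002, 0.0008]] [0.68 0.16 3.3 ] 0.2737003882484487
```

View pics/wrist2.png

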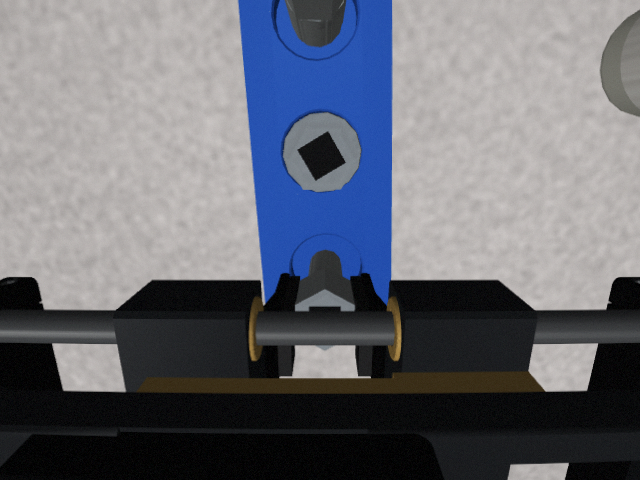

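>>> step_arm(motion=[[[0,0,0,0,0,20,0],[0,0,0,0,0,50,0],[0,0,0,0,0,90,0],[0,0,0,0,0,130,0],[0,0,0,-3,-40,132,0],[0,0,0,-6,-80,132,0],[0,0,0,-10,-120,132,0],[0,0,0,-14,-160,132,0],[0,0,0,-18,-200,132,0],[0,0,0,-22,-240,132,0],[0,0,0,-26,-280,132,0],[0,0,0,-30,-315,132,0]]])

```text
time_s: 4.3
position: [0.5162, -0.1833, 0.3596]
tcp_rot: [[-0.0, 0.223, 0.975], [-0.0, 0.975, -0.223], [-1.0, -0.0, -0.0]]
force: [0.0, 0.2, -0.3]
opening: 0.274
```

>>> step_arm(motion=[[[0,0,0,-3,-20,0,0],[0,0,0,-3,-30,0,0],[0,0,0,-3,-30,0,0],[0,0,0,-3,-30,0,0]]])

```text
time_s: 4.63
position: [0.5136, -0.2104, 0.3594]
tcp_rot: [[-0.001, 0.223, 0.975], [0.002, 0.975, -0.223], [-1.0, 0.001, -0.001]]
force: [0.5, 0.0, -1.1]
opening: 0.274
```

```bash
python3 snap.py 3 wrist side
```

```text
4.63 [ 0.5136 -0.2104  0.3594] [[-0.0009, 0.2235, 0.9747], [0.0015, 0.9747, -0.2235], [-1.0, 0.0013, -0.0012]] [ 0.49  0.03 -1.09] 0.27408698343762716
```

View pics/wrist3.png

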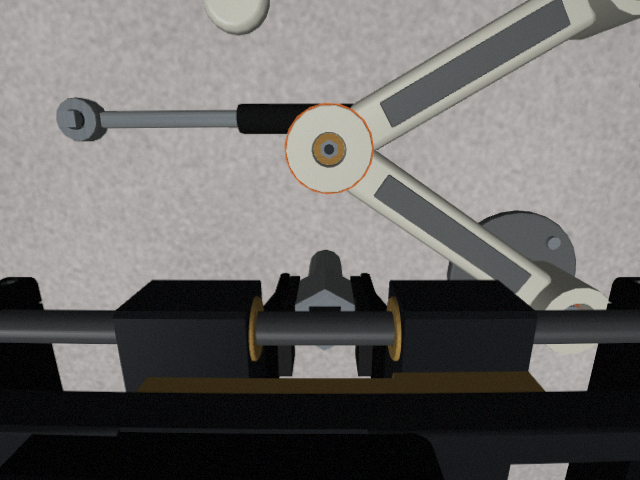

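View pics/side3.png

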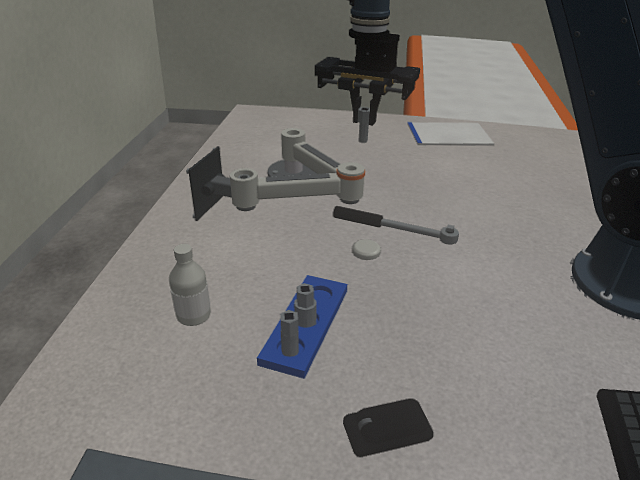

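```bash
python3 - <<'E'
from h import *
w=np.load('wrist3.npz');f=w['frame'][:,:,::-1]
cv2.imwrite('pics/c9.png',cv2.resize(f[122:177,302:357],None,fx=11,fy=11,interpolation=cv2.INTER_CUBIC))
g=cv2.cvtColor(f,cv2.COLOR_BGR2GRAY);hsv=cv2.cvtColor(f,cv2.COLOR_BGR2HSV)
# white disk mask -> inner hole contour at z=.105
m=((hsv[...,1]<45)&(g>130)).astype(np.uint8)*255
mm=np.zeros_like(m);mm[95:205,275:385]=m[95:205,275:385]
cs,h=cv2.findContours(mm,cv2.RETR_CCOMP,1)
for c,hh in zip(cs,h[0]):
    if cv2.contourArea(c)<150: continue
    e=cv2.fitEllipse(c);W=onz(w,c.reshape(-1,2),.105)*1000
    print('hole' if hh[3]>=0 else 'outer',cv2.contourArea(c),e,onz(w,[e[0]],.105)*1000,'encl',cv2.minEnclosingCircle(W[:,:2].astype(np.float32)))
o=cv2.inRange(hsv,(3,90,60),(18,255,255));o[:95]=0;o[205:]=0;o[:,:275]=0;o[:,385:]=0
ys,xs=np.nonzero(o);r=np.hypot(xs-329,ys-149);k=r>33;print('ring',k.sum());e=cv2.fitEllipse(np.c_[xs[k],ys[k]].astype(np.float32));print(e,onz(w,[e[0]],.103)*1000)
k=r<25;print('floor',k.sum(),xs[k].mean(),ys[k].mean(), xs[k].min(),xs[k].max(),ys[k].min(),ys[k].max())
print(depthpts(w,[[329,149],[300,149],[341,149]]))
E
```

```text
outer 2667.5 ((325.7809143066406, 168.99346923828125), (80.42050170898438, 115.22071075439453), 96.75931549072266) [[ 526.00728122 -159.40848315  105.        ]] encl ((527.9959106445312, -161.59414672851562), 40.99974822998047)
outer 5651.5 ((328.7347717285156, 148.36500549316406), (83.83092498779297, 85.8562240600586), 5.080120086669922) [[ 530.63498688 -147.40953705  105.        ]] encl ((530.4044189453125, -148.10940551757812), 26.67131233215332)
hole 1012.0 ((328.55218505859375, 149.37066650390625), (35.297935485839844, 36.6214599609375), 175.78964233398438) [[ 530.38879076 -147.98168339  105.        ]] encl ((530.338134765625, -148.13461303710938), 11.443016052246094)
outer 881.5 ((372.5709228515625, 116.49042510986328), (28.221702575683594, 54.44761657714844), 169.0366668701172) [[ 560.9705449  -134.80070539  105.        ]] encl ((561.9197998046875, -137.8907928466797), 16.00948143005371)
outer 595.5 ((317.2178649902344, 98.44842529296875), (7.432076930999756, 146.03582763671875), 89.8691177368164) [[ 530.34474279 -117.11862652  105.        ]] encl ((532.509521484375, -117.60652160644531), 27.894702911376953)
ring 573
((328.68243408203125, 148.02407836914062), (87.27127838134766, 89.58977508544922), 179.73892211914062) [[ 530.65525146 -147.25857233  103.        ]]
floor 482 328.3381742738589 148.46058091286307 314 343 133 164
[[ 0.53074911 -0.14817577  0.09400168]
 [ 0.51310752 -0.14376567  0.10568707]
 [ 0.53859538 -0.15014785  0.08822993]]
```

View pics/c9.png

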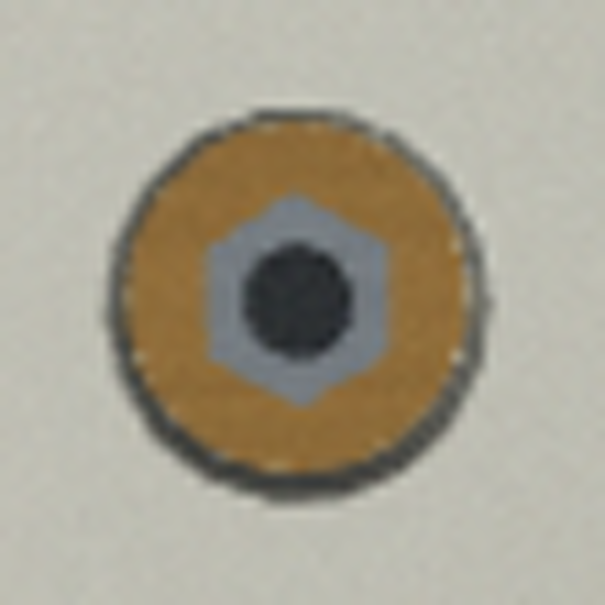

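```bash
python3 - <<'E'
from h import *
w=np.load('wrist3.npz');f=w['frame'][:,:,::-1]
cv2.imwrite('pics/c10.png',cv2.resize(f[240:320,270:380],None,fx=7,fy=7,interpolation=cv2.INTER_CUBIC))
print(onz(w,[[328.5,148.8]],.093)*1000)
T=np.array([513.6,-210.4]);Y=np.array([.2235,.9747]);J=np.array([.9747,-.2235])
g=cv2.cvtColor(f,cv2.COLOR_BGR2GRAY)
for v in (248,249,250,251,252,254,258,264,268): print(v,g[v,300:352:2].tolist())
E
```

```text
[[ 530.46092067 -148.00978901   93.        ]]
248 [174, 176, 178, 179, 173, 166, 167, 170, 168, 171, 173, 171, 169, 171, 176, 174, 171, 171, 176, 175, 175, 173, 175, 176, 169, 166]
249 [177, 180, 179, 182, 168, 167, 168, 173, 170, 174, 173, 162, 155, 148, 162, 177, 174, 176, 174, 174, 168, 170, 177, 178, 172, 169]
250 [177, 176, 179, 177, 167, 167, 170, 174, 171, 164, 156, 102, 45, 41, 90, 155, 168, 174, 171, 173, 168, 170, 175, 176, 173, 173]
251 [171, 170, 176, 173, 167, 166, 172, 172, 164, 106, 54, 45, 47, 47, 46, 44, 120, 162, 174, 173, 165, 165, 175, 179, 173, 173]
252 [175, 171, 169, 171, 166, 162, 172, 174, 118, 47, 47, 47, 45, 48, 45, 44, 40, 117, 170, 173, 167, 167, 176, 172, 173, 176]
254 [171, 173, 171, 170, 166, 169, 172, 118, 50, 49, 50, 46, 47, 43, 45, 44, 48, 45, 114, 172, 169, 171, 178, 177, 172, 173]
258 [175, 173, 165, 165, 163, 164, 63, 54, 49, 47, 42, 48, 43, 46, 47, 45, 42, 46, 46, 46, 160, 175, 176, 174, 174, 172]
264 [174, 171, 166, 171, 173, 85, 52, 54, 45, 48, 44, 50, 43, 46, 43, 46, 43, 44, 42, 41, 42, 161, 162, 168, 171, 168]
268 [175, 169, 166, 171, 172, 66, 54, 48, 49, 43, 46, 49, 45, 45, 42, 46, 42, 42, 43, 43, 46, 157, 164, 167, 174, 176]
```

View pics/c10.png

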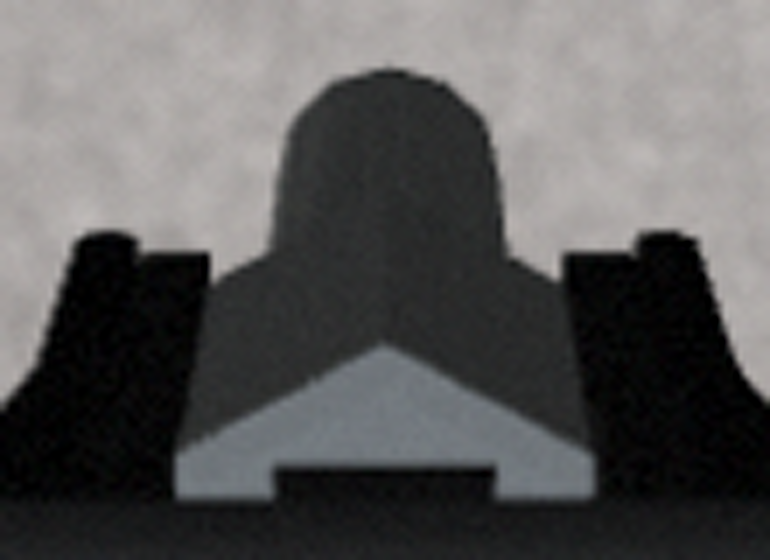

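```bash
python3 - <<'E'
from h import *
w=np.load('wrist3.npz')
T=np.array([513.6,-210.4]);Y=np.array([.2235,.9747]);J=np.array([.9747,-.2235])
for uv,z,r in (([325.3,249.8],.1375,9),([324.4,288.5],.2055,13.86)):
    p=onz(w,[uv],z)[0,:2]*1000-r*Y; print(p,(p-T)@J,(p-T)@Y)
E
```

```text
[ 514.00904392 -210.44003133] 0.40764211457296434 0.05240277583172021
[ 513.6636725 -210.1330913] 0.0024074882429669237 0.27438671142441745
```

>>> step_arm(motion=[[[0,0,0,8,31,0,0],[0,0,0,14,55,0,0],[0,0,0,16.6,62.3,0,0],[0,0,0,16.6,62.3,-12,0],[0,0,0,16.6,62.3,-22,0],[0,0,0,16.6,62.3,-25,0],[0,0,0,16.6,62.3,-25,0],[0,0,0,16.6,62.3,-25,0]]])

```text
time_s: 5.4
position: [0.5304, -0.1488, 0.3345]
tcp_rot: [[-0.001, 0.223, 0.975], [0.0, 0.975, -0.223], [-1.0, 0.0, -0.001]]
force: [0.5, -0.8, -2.3]
opening: 0.276
```

```bash
python3 snap.py 4 wrist side; python3 - <<'E'
from h import *
w=np.load('wrist4.npz');f=w['frame'][:,:,::-1]
cv2.imwrite('pics/c11.png',cv2.resize(f[210:320,265:390],None,fx=5,fy=5,interpolation=cv2.INTER_CUBIC))
s=np.load('side4.npz')['frame'][:,:,::-1];cv2.imwrite('pics/c12.png',cv2.resize(s[90:210,300:400],None,fx=5,fy=5,interpolation=cv2.INTER_CUBIC))
E
```

```text
5.4 [ 0.5304 -0.1488  0.3345] [[-0.0007, 0.2229, 0.9748], [0.0003, 0.9748, -0.2229], [-1.0, 0.0001, -0.0008]] [ 0.46 -0.75 -2.27] 0.276376578135266
```

View pics/c11.png

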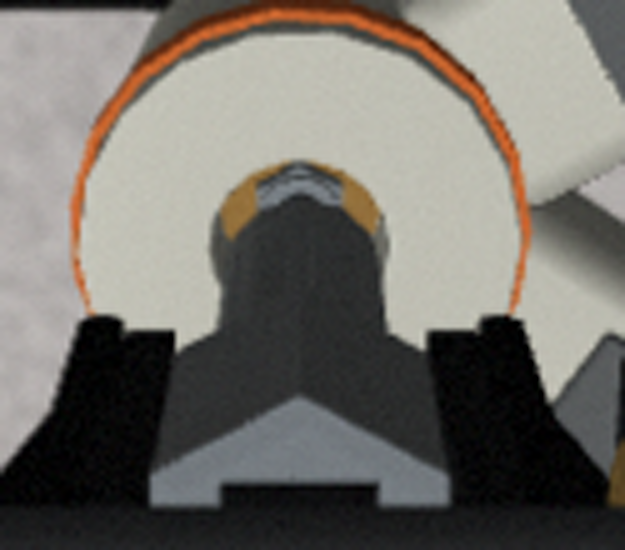

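View pics/c12.png

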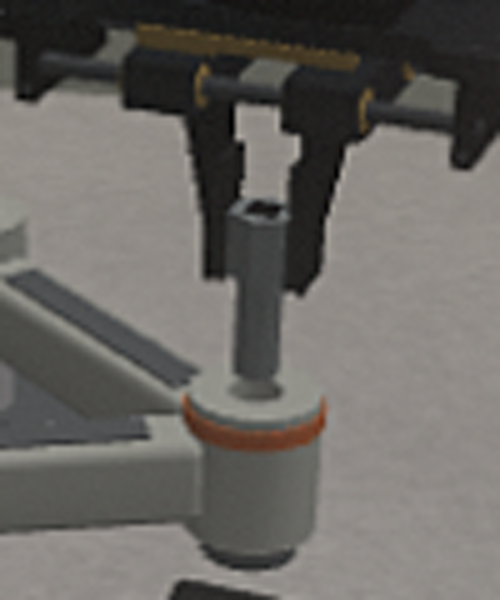

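>>> step_arm(motion=[[[0,0,0,0,0,-6,0],[0,0,0,0,0,-12,0],[0,0,0,0,0,-15,0],[0,0,0,0,0,-15,0],[0,0,0,0,0,-15,0]]])

```text
time_s: 5.92
position: [0.5303, -0.1487, 0.3193]
tcp_rot: [[-0.001, 0.223, 0.975], [0.0, 0.975, -0.223], [-1.0, 0.0, -0.001]]
force: [-1.1, -0.6, -0.5]
opening: 0.277
```

>>> step_arm(motion=[[[0,0,0,0,0,-2,0],[0,0,0,0,0,-4,0],[0,0,0,0,0,-6,0],[0,0,0,0,0,-7,0],[0,0,0,0,0,-7,0]]])

```text
time_s: 6.33
position: [0.5303, -0.1486, 0.3125]
tcp_rot: [[-0.001, 0.223, 0.975], [0.0, 0.975, -0.223], [-1.0, 0.0, -0.001]]
force: [0.1, -0.8, -1.5]
opening: 0.27
```

>>> step_arm(motion=[[[0,0,0,0,0,-1,0],[0,0,0,0,0,-2,0],[0,0,0,0,0,-3,0],[0,0,0,0,0,-3.5,0],[0,0,0,0,0,-3.5,0],[0,0,0,0,0,-3.5,0]]])

```text
time_s: 6.83
position: [0.5304, -0.1487, 0.3093]
tcp_rot: [[-0.0, 0.223, 0.975], [0.0, 0.975, -0.223], [-1.0, -0.0, -0.0]]
force: [0.1, 0.3, 0.2]
opening: 0.276
```

>>> step_arm(motion=[[[0,0,0,0,0,-0.5,0],[0,0,0,0,0,-1,0],[0,0,0,0,0,-1.5,0],[0,0,0,0,0,-1.5,0],[0,0,0,0,0,-1.5,0]]])

```text
time_s: 7.25
position: [0.5304, -0.1486, 0.3092]
tcp_rot: [[0.0, 0.223, 0.975], [-0.0, 0.975, -0.223], [-1.0, -0.0, 0.001]]
force: [-2.1, 1.4, 9.1]
opening: 0.277
```

```bash
python3 snap.py 5 wrist side; python3 - <<'E'
from h import *
w=np.load('wrist5.npz');f=w['frame'][:,:,::-1]
cv2.imwrite('pics/c13.png',cv2.resize(f[210:320,265:390],None,fx=5,fy=5,interpolation=cv2.INTER_CUBIC))
s=np.load('side5.npz')['frame'][:,:,::-1];cv2.imwrite('pics/c14.png',cv2.resize(s[90:210,300:400],None,fx=5,fy=5,interpolation=cv2.INTER_CUBIC))
E
```

```text
7.25 [ 0.5304 -0.1486  0.3092] [[0.0005, 0.2226, 0.9749], [-0.0004, 0.9749, -0.2226], [-1.0, -0.0003, 0.0005]] [-2.06  1.36  9.07] 0.27740211647558594
```

View pics/c14.png

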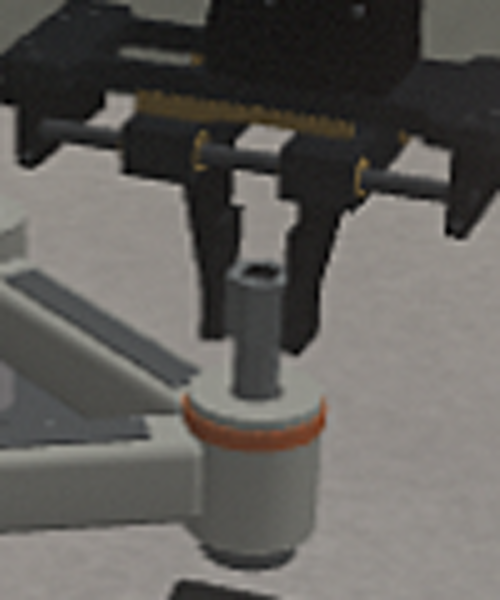

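View pics/c13.png

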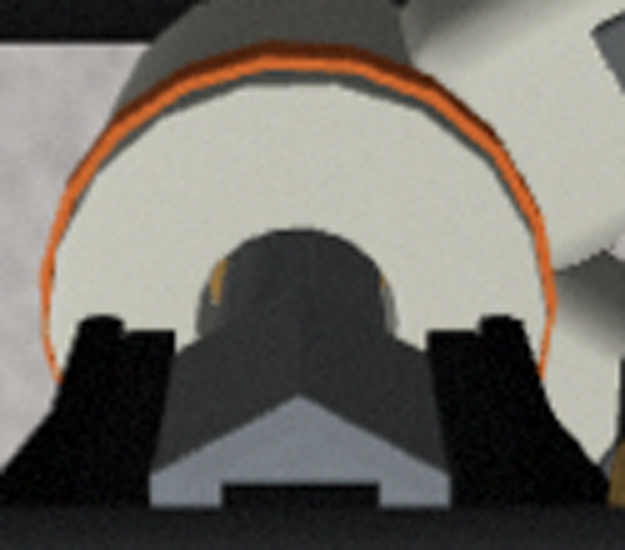

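```bash
python3 - <<'E'
from h import *
w=np.load('wrist5.npz'); print(depthpts(w,[[x,y] for y in (296,300,304) for x in (318,325,332)])[:,2])
w=np.load('wrist3.npz'); print('ref exp .2055',depthpts(w,[[x,y] for y in (296,300,304) for x in (318,325,332)])[:,2])
t=np.load('side5.npz')
P=depthpts(t,[[x,y] for y in range(142,150) for x in range(345,360)]).reshape(8,15,3)
print(np.round(P[:,:,2],3))
E
```

```text
[0.15641048 0.15477    0.15610217 0.15577069 0.15600912 0.15689154
 0.15534848 0.15632589 0.15570166]
ref exp .2055 [0.20615562 0.20576462 0.20587818 0.20570561 0.20620041 0.20577611
 0.2064476  0.20546056 0.20652846]
[[ 0.155  0.154  0.151  0.152  0.153  0.152  0.152  0.152  0.152  0.152
  -0.002 -0.003  0.163  0.164  0.166]
 [ 0.154  0.153  0.154  0.154  0.153  0.154  0.153  0.152  0.152  0.153
   0.153  0.153  0.16   0.16   0.163]
 [ 0.153  0.153  0.153  0.154  0.153  0.153  0.154  0.153  0.153  0.154
   0.153  0.151  0.159  0.16   0.16 ]
 [ 0.152  0.151  0.153  0.153  0.154  0.152  0.153  0.153  0.152  0.153
   0.151  0.152  0.156  0.157  0.159]
 [ 0.151  0.151  0.571  0.153  0.153  0.154  0.153  0.152  0.152  0.152
   0.153  0.153  0.155  0.155  0.158]
 [ 0.148  0.15   0.15   0.151  0.152  0.153  0.151  0.152  0.151  0.152
   0.153  0.151  0.152  0.153  0.155]
 [ 0.147  0.147  0.147  0.149  0.15   0.15   0.15   0.149  0.15   0.151
   0.151  0.15   0.151  0.151  0.152]
 [ 0.144  0.145  0.146  0.149  0.149  0.148  0.149  0.15   0.148  0.148
   0.148  0.147  0.149  0.149  0.15 ]]
```

>>> step_arm(motion=[[[0,0,0,0,0,0,0],[0,0,0,0,0,0,0],[0,0,0,0,0,0,0],[0,0,0,0,0,0,0],[0,0,0,0,0,0,0],[0,0,0,0,0,0,0]]])

```text
time_s: 7.85
position: [0.5303, -0.1486, 0.3092]
tcp_rot: [[0.0, 0.223, 0.975], [-0.0, 0.975, -0.223], [-1.0, -0.0, 0.001]]
force: [-2.2, 1.2, 8.3]
opening: 0.273
```

```bash
python3 -c "
from rig import bot
print(bot.hand_in())"
```

```text
the job is handed in; nothing more can be done
None
```

The 11 mm socket is over the elbow's nut and looks fully home; I handed the job in with it still gripped and upright. No other socket needed trying, because the camera images already showed an 11 mm nut: the recess measured about 21–23 mm wide.

Last checks before handing in (at 7.9 s of the 61 s limit):
- **Seating:** contact came where the open end should meet the recess floor, at about 87 mm. The socket's top read 156 mm in the wrist camera and 153 mm in the side camera, against an expected 155 mm. Stopped on top of the nut, it would have read 161 mm.
- **Push and grip:** the upward contact force was steady at about 8–9 N. The fingers stayed at about 24 mm, which matches the drive end.
- **Tilt:** the tool was upright to within about 0.1 degree.
- **Disagreement:** the measured tool position was about 0.6 mm off the nut position I had worked out from the camera. The socket still went down over the nut with no side force.

The other two sockets were not touched. I saw no contact with the bystander objects, but I didn't measure their positions again at the end.

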